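# Turn the cuttlebone frame round the corner post and press it home in its bracket

## Robot

A 6-joint arm with a two-finger parallel gripper is mounted at the origin on the work surface. World frame = base frame: x ahead of the robot, y to its left, z up, the work surface at z = 0. Lengths are in m, angles in rad, forces in N, time in s.
With the tool pointing down it reaches from about 0.3 to 1 m from the base axis. Payload 5.1 kg.
Tool frame: the origin (TCP) lies on the mounting face of the last link; the fingertips stand 190 mm ahead of it and the grasp point (between the pads) lies 171 mm ahead of it; z points along the fingers, x is the direction in which the jaws open and shut, and the axes are right-handed (so a half turn about z gives the same grasp; the last joint's range is limited). The gripper opens to 95 mm and grips with 3 to 60 N. Pads are 20 mm wide; open, the fingers measure 119 mm over their backs; the gripper's body (75 mm by 180 mm) begins 59 mm behind the grasp point.
Start: joints at [-1.318, 0.124, 1.65, -0, 1.367, -0.083], TCP at [0.214, -0.614, 0.405] pointing down, gripper open.
Joint ranges: [-2.61, 2.61], [-1.02, 2.33], [0.03, 2.71], [-1.35, 4.49], [0.32, 2.68], [-2.91, 2.91]. Speed limits (rad/s): [2.57, 2.57, 3.14, 3.14, 3.14, 3.14].

## Interface

Orientations are given as a rotation vector (axis times angle).
In Python, from bench import robot gives the robot as it stands. Calls block until the motion is done:
- robot.goto(position, orientation): joint-space move of the TCP to a pose.
- robot.servo_line(position, velocity=0.15, frame=None, force_limit=None): straight line of the TCP; frame=None keeps the orientation; velocity is the mean speed in m/s. With force_limit (N) it stops when the force on the tool has changed by that much, and returns True; else False.
- robot.goto_joints(angles): joint-space move.
- robot.gripper_open() and robot.clamp(): open the fingers fully, or close them until they stop; the grip force is fixed at half the most.
- robot.hold(seconds).
- robot.inverse_kinematics(position, orientation): joint angles nearest the present ones, or None.
- robot.observe(): the state.
- robot.snapshot(name): name is "side" or "top"; returns (picture, depth): 400x640x3 uint8, red, green, blue; 400x640 float32, m along the optical axis (not along the pixel's ray), 0 where there is no reading.
- robot.calibration(name): a dict with "fx", "fy", "cx", "cy" (pixels), "k1" (the pictures are not rectified: a ray, as slopes to the right and down, at radius r is drawn at 1 + k1 r^2 times it, then the intrinsics apply), "pose" (4x4, takes a point from camera to world coordinates). Camera axes: x right, y down, z forward; pixel columns grow to the right and rows downward; lengths in m; the calibration is good to about 2 mm. A picture is of the moment at which its call begins. calibration takes no time and is no camera call.
A pose or a line that the arm cannot do raises robot.Unreachable and nothing moves.
- robot.job_done(): hands the job in, once; it reports no verdict.
Trained networks look in the newest picture that a camera, given by its name, has taken for a name from the list of things; names that differ only in an ending like _2 or _b are one class to them, and where a whole thing is asked for, a point or a joint stands for the part that bears it (a point fixed in the world has none). Each returns a list of dicts, best first, with "p" (0 to 1); they miss things now and then, are a little off and sometimes report something else, mostly with a low value. They report only what shows in the picture. A call takes as long as a camera call. They do not tell look-alikes from the thing itself.
- robot.silhouettes(query, camera): "region" (400x640 bool, what is visible of it) and "position" ([column, row] in pixels, amid what is visible of it).
The state is a dict: "t": time; "joint_pos": joint angles; "joint_velocities": joint speeds; "tau": joint torques, N m; "position": TCP position; "tool_rot": TCP orientation; "contact_force": force on the tool from outside, world axes, zero at the start; "wrist_torque": the same for the moment, N m; "finger_gap": opening from 0.0 (shut) to 1.0 (fully open).
Only numpy, scipy, OpenCV 4.12 (cv2) and the standard library are available. Lean on these libraries where they do the work, as an engineer would, in place of code of your own. Each camera call takes 0.05 s, during which the arm holds its last target.

## Task

Park the square cuttlebone frame in the corner bracket: slide it flat along the table up to the steel corner post, turn it a quarter turn by pushing it round against that post until it lies flat along the wooden fence, its wooden hanging bar towards the sprung end plate. Then slide it along the fence and press it home against the end plate with about 8 N for half a second, never pressing it harder than 15 N on the plate nor 25 N on the post or fence; ease off slowly so that it stays touching the plate, and leave everything else where it is.

Things in the scene. Friction and masses are not known exactly. Their poses are not given: they have to be found in the camera images.
- frame: Loose grey plastic frame, 100 x 100 mm, 28 mm high, 0.2 to 0.45 kg, whitish cuttlebone sunk in its top; too wide to grasp, pushed on its sides with closed fingers. Origin: centre of underside; x, y square to its sides, wooden bar along its +x side. Starts 5 to 45 mm short of the post, turned under 0.13 rad from the post's axes, its +y side facing the post, which is 5 to 35 mm in from its -x end.
- bar (a point): Middle of the wooden hanging bar on top of the frame (13 x 94 mm, 6 mm proud), at x = 43, y = 0, z = 34 mm of the frame. It starts towards the post's +x and must end towards the end plate (post's +y): the frame turns +90 degrees, anticlockwise from above, when pushed on its -y side near the bar end.
- post: The fixed upright steel corner post, radius 10 mm (its cap 12 mm), 49 mm high. Origin on its axis at table height, z up. Its y axis runs along the fence towards the end plate; its +x side is where the frame finally lies. When home, the frame's centre is at x = 60 mm of this frame.
- fence: The fixed wooden fence, 12 mm thick, 34 mm high, running from y = 16 to y = 188 mm of its frame. Its frame coincides with the post's. The face that the frame lies along is at x = 10 mm, flush with the side of the post.
- endstop: Fixed steel bracket at the fence's far end, 40 mm high; frame as the post's. Carries a rubber-faced end plate 92 mm wide (x = 18 to 110), top at 33 mm, square to the fence. Its setting is not measured: untouched, its face is somewhere from y = 127 to 141 mm, so feel for it. Sprung: gives 1 mm per 3 N, up to 7 mm, damped; eased off slowly, it pushes the frame back a little and stays touching.
- bowl: Yellow ceramic bowl, 96 mm across, 45 mm high, on the other side of the fence. Origin at the centre of its underside. To be left alone.
- perch: Small wooden swing perch with a steel wire bow lying on the table, 146 x 90 mm, 18 mm high. Origin on the middle of the wooden rod, at the table. To be left alone.
- clip: Steel feeder clip lying on the table, 90 x 34 mm, about 25 mm high. Origin at the centre of its underside. To be left alone.
- jar: Closed seed jar, 70 mm across, 100 mm high. Origin at the centre of its underside. To be left alone.
- cup: White plastic cup, 68 mm across, 60 mm high. Origin at the centre of its underside. To be left alone.
- ladder: Small wooden bird ladder lying flat, 200 x 78 mm, 10 mm high. Origin at its centre, on the table. To be left alone.
Not all that is in view belongs to the job. Leave any red look-alike of the frame alone.

How it is judged:
By the outcome, as a careful person would: the job done as asked, in the order asked, and still so for the second after the job is handed in, with the robot touching nothing.
It also fails if it takes over 72 s, if anything falls off the work surface, if the arm or the gripper's body presses on something with over 40 N, if the wrist force passes 120 N, or if a joint passes its speed limit or range.

## Working session

There is one attempt and no reset: what is moved stays moved. The work goes in short steps, each a Python script; the robot and the scene stay as the last script left them, time stands still between calls to the robot, and variables do not carry over. Pictures are saved under pics/ and viewed, and the job is handed in when it is done.

```bash
ls; mkdir -p pics; python3 - <<'E'
from bench import robot
import cv2,numpy as np
for n in("top","side"):
    p,d=robot.snapshot(n); cv2.imwrite(f"pics/{n}0.png",p[:,:,::-1]); np.save(f"pics/{n}0d.npy",d)
    c=robot.calibration(n); print(n,c)
    for q in("frame","post","fence","endstop"):
        for r in robot.silhouettes(q,n)[:4]: print(q,round(r["p"],2),r["position"],r["region"].sum())
o=robot.observe();print(o)
E
```

```text
pics
top {'fx': 478.4446030954476, 'fy': 478.4446030954476, 'cx': 323.30727957049083, 'cy': 190.56962509490808, 'k1': 0.003930879958986839, 'pose': array([[-0.01110733, -0.99699214,  0.07670264,  0.426055  ],
       [-0.99992408,  0.01148372,  0.00446785, -0.05361454],
       [-0.00533524, -0.07664719, -0.997044  ,  1.68847924],
       [ 0.        ,  0.        ,  0.        ,  1.        ]])}
frame 0.74 [424.5, 241.9] 829
frame 0.68 [336.2, 187.7] 814
frame 0.64 [379.6, 221.8] 858
fence 0.58 [297.5, 209.3] 235
endstop 0.87 [265.5, 201.8] 439
side {'fx': 476.8334786909031, 'fy': 476.8334786909031, 'cx': 320.4965189929336, 'cy': 201.89216628177766, 'k1': -0.09183496110280927, 'pose': array([[-0.99854907, -0.01231989,  0.05242109,  0.46288618],
       [-0.05073425,  0.54153265, -0.83914744,  1.00410233],
       [-0.01804953, -0.84058944, -0.54137197,  0.72373403],
       [ 0.        ,  0.        ,  0.        ,  1.        ]])}
frame 0.68 [354.8, 173.3] 945
frame 0.6 [377.7, 152.4] 744
frame 0.58 [307.0, 199.2] 948
post 0.5 [325.1, 205.4] 105
fence 0.71 [336.5, 233.3] 389
endstop 0.89 [320.9, 257.3] 1332
{'t': 0.5, 'joint_pos': array([-1.31758600e+00,  1.23813178e-01,  1.65033582e+00, -1.52503028e-05,
        1.36747708e+00, -8.26041477e-02]), 'joint_velocities': array([ 0.00012968, -0.00130745, -0.0005657 ,  0.00018028, -0.00135089,
        0.00214134]), 'tau': array([-9.60147963e-05, -4.17088330e+01, -3.59802318e+01,  7.74688739e-02,
        4.36505070e-02, -2.72036687e-05]), 'position': array([ 0.21416455, -0.61368841,  0.40472647]), 'tool_rot': array([-2.56144109e+00,  1.81894487e+00,  5.52690946e-05]), 'contact_force': array([-0.09615666,  0.30868239, -0.18670003]), 'wrist_torque': array([0.04831106, 0.04320004, 0.00423727]), 'finger_gap': 0.9976871918404374}
```

View pics/top0.png

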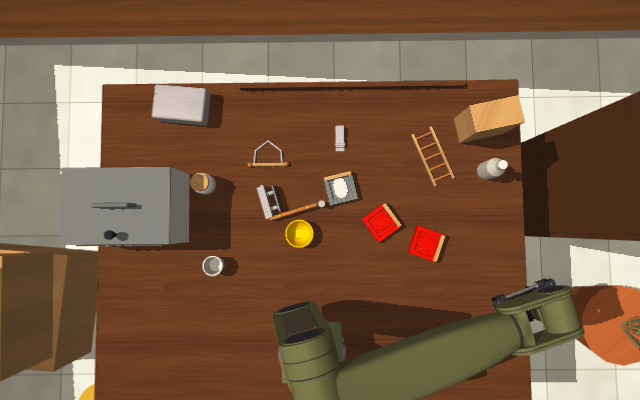

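View pics/side0.png

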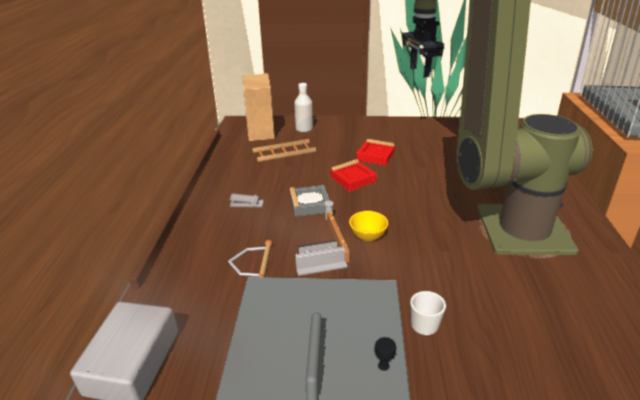

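```bash
python3 - <<'E'
import cv2
a=cv2.imread("pics/top0.png")[140:290,220:470]; cv2.imwrite("pics/top0c.png",cv2.resize(a,None,fx=3.2,fy=3.2,interpolation=cv2.INTER_CUBIC))
a=cv2.imread("pics/side0.png")[130:300,250:450]; cv2.imwrite("pics/side0c.png",cv2.resize(a,None,fx=3.5,fy=3.5,interpolation=cv2.INTER_CUBIC))
E
```

```text
(no output)
```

View pics/top0c.png

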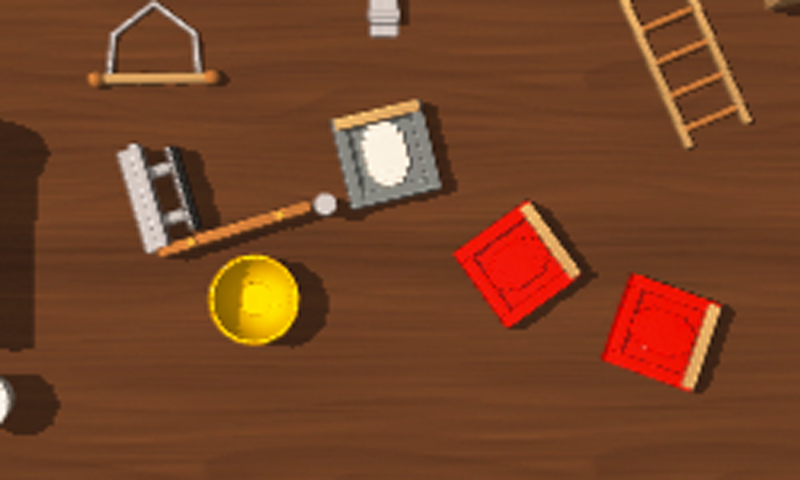

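View pics/side0c.png

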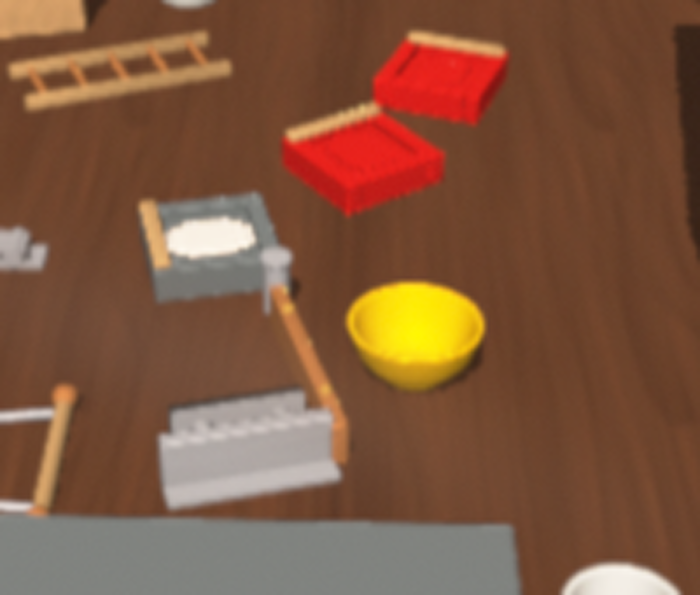

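The grey frame with whitish bone is at top (340,188) and side (310,200). It could be confused with the red look-alikes, at top (382,222) and (428,243), and side (355,174) and (377,152). In the close crop the grey one has the wooden bar on its far side and its left side faces the post at top (321,204), so I choose it. Next I measure by fitting models to both views.

```bash
cat > h.py <<'E'
from bench import robot
import cv2,numpy as np
from scipy.optimize import minimize
from scipy.spatial.transform import Rotation as R
def proj(P,c):
    T=np.linalg.inv(c["pose"]); q=P@T[:3,:3].T+T[:3,3]; s=q[:,:2]/q[:,2:]
    s=s*(1+c["k1"]*(s**2).sum(1,keepdims=True)); return s*[c["fx"],c["fy"]]+[c["cx"],c["cy"]]
def box(x0,x1,y0,y1,z0,z1): return np.array([[x,y,z] for x in(x0,x1) for y in(y0,y1) for z in(z0,z1)])/1000.
def cyl(r,z0,z1):
    a=np.linspace(0,2*np.pi,24,endpoint=False); return np.array([[r*np.cos(t),r*np.sin(t),z] for t in a for z in(z0,z1)])/1000.
def place(P,p):
    c,s=np.cos(p[2]),np.sin(p[2]); return np.c_[P[:,0]*c-P[:,1]*s+p[0],P[:,0]*s+P[:,1]*c+p[1],P[:,2]]
S=6
def render(parts,p,c,roi):
    x0,y0,w,h=roi; m=np.zeros((h*S,w*S),np.uint8)
    for P in parts:
        u=(proj(place(P,p),c)-[x0,y0]+.5)*S
        cv2.fillConvexPoly(m,cv2.convexHull(np.round(u*16).astype(np.int32)),1,shift=4)
    return cv2.resize(m.astype(np.float32),(w,h),interpolation=cv2.INTER_AREA)
FRAME=[box(-50,50,-50,50,0,28),box(36.5,49.5,-47,47,28,34)]
POST=[cyl(10,0,49),cyl(12,45,49)]
FENCE=[box(-2,10,16,188,0,34)]
def w2f(p,q):  # world pt -> frame p
    d=np.asarray(q[:2])-p[:2]; c,s=np.cos(p[2]),np.sin(p[2]); return np.array([c*d[0]+s*d[1],-s*d[0]+c*d[1]])
def f2w(p,q):
    c,s=np.cos(p[2]),np.sin(p[2]); return np.array([c*q[0]-s*q[1]+p[0],s*q[0]+c*q[1]+p[1]])
def fit(obs,p0,n=3):
    """obs: list of (parts,calib,target float mask,weight mask)"""
    L=[]
    for parts,c,t,w in obs:
        ys,xs=np.nonzero(t>.3); roi=(max(xs.min()-15,0),max(ys.min()-15,0),0,0)
        roi=roi[:2]+(min(xs.max()+15,640)-roi[0],min(ys.max()+15,400)-roi[1]); sl=np.s_[roi[1]:roi[1]+roi[3],roi[0]:roi[0]+roi[2]]
        L.append((parts,c,cv2.GaussianBlur(t.astype(np.float32),(0,0),1)[sl],w[sl] if w is not None else 1,roi))
    f=lambda p:sum((w*(cv2.GaussianBlur(render(P,p,c,roi),(0,0),1)-t)**2).sum() for P,c,t,w,roi in L)
    for k in range(n):
        sx=np.vstack([p0]+[np.array(p0)+d for d in np.diag([.008,.008,.06])/(k+1)])
        r=minimize(f,p0,method="Nelder-Mead",options=dict(initial_simplex=sx,xatol=1e-5,fatol=1e-3)); p0=r.x
    return p0,r.fun
def grey_sil(cam,near):
    rs=robot.silhouettes("frame",cam); rs=[r for r in rs if np.hypot(*(np.array(r["position"])-near))<30]
    return rs[0]["region"] if rs else None
def overlay(img,models,c,name,crop,sc):
    x0,y0,x1,y1=crop; a=cv2.resize(np.ascontiguousarray(img[y0:y1,x0:x1,::-1]),None,fx=sc,fy=sc,interpolation=cv2.INTER_CUBIC)
    for parts,p,col in models:
        for P in parts:
            u=(proj(place(P,p),c)-[x0,y0]+.5)*sc; cv2.polylines(a,[cv2.convexHull(u.astype(np.int32))],True,col,1)
    cv2.imwrite(name,a)
E
cat > m1.py <<'E'
from h import *
pt,dt=robot.snapshot("top"); ps,ds=robot.snapshot("side"); ct,cs=robot.calibration("top"),robot.calibration("side")
ft=grey_sil("top",[338,188]); fs=grey_sil("side",[309,200])
print(ft is not None and ft.sum(), fs is not None and fs.sum())
p0=np.array([.40,-.1,.2])
# ray to z=.028 for start
def ray(uv,c,z):
    s=(np.array(uv)-[c["cx"],c["cy"]])/[c["fx"],c["fy"]]; s=s/(1+c["k1"]*(s@s)); d=c["pose"][:3,:3]@np.r_[s,1]; o=c["pose"][:3,3]; return o+d*(z-o[2])/d[2]
print("frame ray",ray([340,188],ct,.028),ray([310,200],cs,.028),"post",ray([321.5,204],ct,.049),ray([329,206],cs,.049))
g=ray([340,188],ct,.028); po=ray([321.5,204],ct,.049)
for nm,o in (("both",[(FRAME,ct,ft*1.,None),(FRAME,cs,fs*1.,None)]),("top",[(FRAME,ct,ft*1.,None)]),("side",[(FRAME,cs,fs*1.,None)])):
    p,e=fit(o,np.r_[g[:2],.27]); print("frame",nm,p.round(4),round(e,1))
    if nm=="both":F=p
# fence by silhouettes
L=[];
for cam,c in(("top",ct),("side",cs)):
    r=robot.silhouettes("fence",cam); q=robot.silhouettes("post",cam)
    print(cam,[ (x["p"],x["position"],x["region"].sum()) for x in r+q])
    if r:
        t=r[0]["region"]*1.; w=np.ones_like(t); L.append((FENCE,c,t,w))
        cv2.imwrite(f"pics/fence_{cam}.png",cv2.resize((t*255).astype(np.uint8)[150:300,230:430],None,fx=3,fy=3))
for nm,o in (("both",L),("top",L[:1]),("side",L[1:])):
    if o:
        p,e=fit(o,np.r_[po[:2],.27]); print("fence",nm,p.round(4),round(e,1))
        if nm=="both":Q=p
print("rel",w2f(Q,F).round(4),F[2]-Q[2])
np.save("pq.npy",np.array([F,Q]))
M=[(FRAME,F,(0,255,0)),(POST+FENCE,Q,(255,0,255)),([box(18,110,134,136,0,33)],Q,(255,255,0))]
overlay(pt,M,ct,"pics/ov_t.png",(250,150,400,260),5); overlay(ps,M,cs,"pics/ov_s.png",(270,170,390,290),5)
E
python3 m1.py
```

```text
798 938
frame ray [ 0.5620987  -0.10438843  0.028     ] [ 0.55923116 -0.08313593  0.028     ] post [ 0.50605904 -0.03955702  0.049     ] [ 0.50530102 -0.02272831  0.049     ]
frame both [ 0.5642 -0.1072  0.1979] 73.9
frame top [ 0.5637 -0.1059  0.2268] 9.7
frame side [ 0.5661 -0.1087  0.1381] 54.5
top [(0.67, [293.1, 211.6], np.int64(189)), (0.57, [265.3, 200.8], np.int64(477))]
side [(0.55, [335.3, 231.4], np.int64(324)), (0.46, [330.3, 206.0], np.int64(76))]
fence both [ 0.5082 -0.0415  0.2856] 85.9
fence top [ 0.5095 -0.0389  0.2941] 2.4
fence side [ 0.5086 -0.0457  0.2897] 76.3
rel [ 0.0352 -0.0788] -0.08777243832165554
```

View pics/ov_t.png

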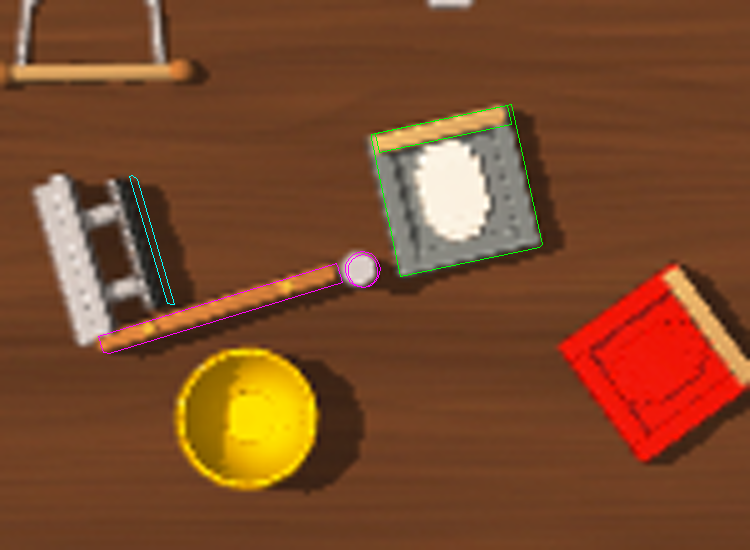

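View pics/ov_s.png

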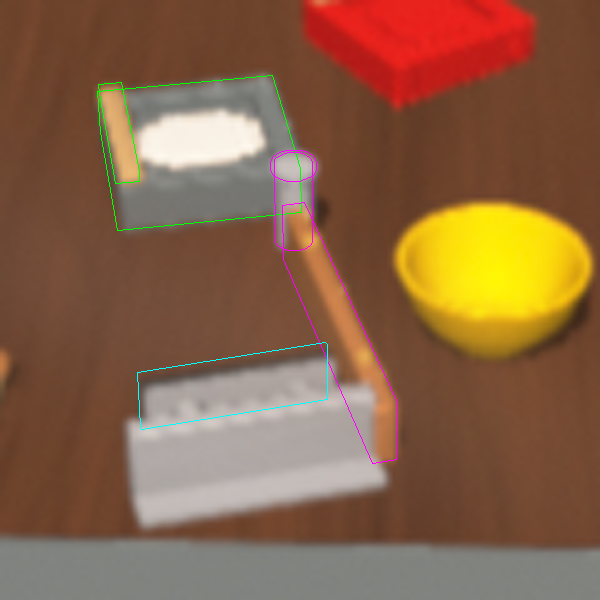

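```bash
cat > m2.py <<'E'
from h import *
pt,dt=robot.snapshot("top"); ps,ds=robot.snapshot("side"); ct,cs=robot.calibration("top"),robot.calibration("side")
ft=grey_sil("top",[338,188]); fs=grey_sil("side",[309,200])
old=np.load("pq.npy"); p0F,p0Q=old
# colour masks
def hsv(a): return cv2.cvtColor(a,cv2.COLOR_RGB2HSV).astype(int)
def region(sh,c0,c1): m=np.zeros(sh,bool); m[c0[1]:c1[1],c0[0]:c1[0]]=1; return m
ht,hs=hsv(pt),hsv(ps)
mt=region(ft.shape,(266,196),(330,224)); ms=region(ft.shape,(322,196),(352,266))
ot=(ht[...,2]>140)&(ht[...,1]>90)&(ht[...,0]<16)&mt; os_=(hs[...,2]>150)&(hs[...,1]>90)&(hs[...,0]<16)&ms
pm=(ht[...,1]<60)&(ht[...,2]>130)&region(ft.shape,(315,197),(329,212)); 
pms=(hs[...,1]<60)&(hs[...,2]>110)&region(ft.shape,(322,196),(336,222))
print(ot.sum(),os_.sum(),pm.sum(),pms.sum())
cv2.imwrite("pics/masks.png",np.vstack([cv2.resize((x*np.uint8(255))[170:270,250:370],None,fx=3,fy=3,interpolation=0) for x in(ot|pm,os_|pms)]))
wF=np.ones(ft.shape); wF[185:240,321:340]=0; 
for nm,o in (("both",[(FRAME,ct,ft*1.,None),(FRAME,cs,fs*1.,wF)]),("top",[(FRAME,ct,ft*1.,None)]),("side",[(FRAME,cs,fs*1.,wF)])):
    p,e=fit(o,p0F); print("frame",nm,p.round(4),round(e,1))
    if nm=="both":F=p
for z0 in(0,14,24):
  B=[box(-2,10,16,188,z0,34)]; 
  L=[(B,ct,ot*1.,None),([cyl(12,45,49)],ct,pm*1.,None),(B,cs,os_*1.,None)]
  for nm,o in (("both",L),("top",L[:2]),("side",L[2:])):
    p,e=fit(o,p0Q); print("fence",z0,nm,p.round(4),round(e,1))
    if nm=="both":Q=p
L=[([cyl(12,45,49)],ct,pm*1.,None)]; print("post top only",fit(L,p0Q)[0].round(4))
L=[(POST,cs,pms*1.,None)]; print("post side only",fit(L,p0Q)[0].round(4))
np.save("pq2.npy",np.array([F,Q])); print("rel",w2f(Q,F).round(4),F[2]-Q[2])
M=[(FRAME,F,(0,255,0)),(POST+B,Q,(255,0,255)),([box(18,110,134,136,0,33)],Q,(255,255,0))]
overlay(pt,M,ct,"pics/ov_t2.png",(260,160,370,230),7); overlay(ps,M,cs,"pics/ov_s2.png",(270,170,390,290),5)
E
python3 m2.py
```

```text
149 235 34 164
frame both [ 0.5638 -0.1061  0.2173] 13.1
frame top [ 0.5643 -0.1052  0.2248] 4.0
frame side [ 0.5637 -0.1079  0.2223] 6.0
fence 0 both [ 0.5064 -0.0399  0.276 ] 163.6
fence 0 top [ 0.5092 -0.0379  0.2818] 13.9
fence 0 side [ 0.5026 -0.0468  0.2555] 112.3
fence 14 both [ 0.5075 -0.0384  0.2893] 91.2
fence 14 top [ 0.5091 -0.0382  0.2843] 10.9
fence 14 side [ 0.5022 -0.0359  0.2636] 60.2
fence 24 both [ 0.5075 -0.0368  0.2885] 54.6
fence 24 top [ 0.5091 -0.0381  0.2863] 9.2
fence 24 side [ 0.5059 -0.0337  0.2862] 37.4
post top only [ 0.5082 -0.0387  0.3185]
post side only [ 0.5153 -0.0645  0.3407]
rel [ 0.0342 -0.0825] -0.0712232734819585
```

View pics/ov_t2.png

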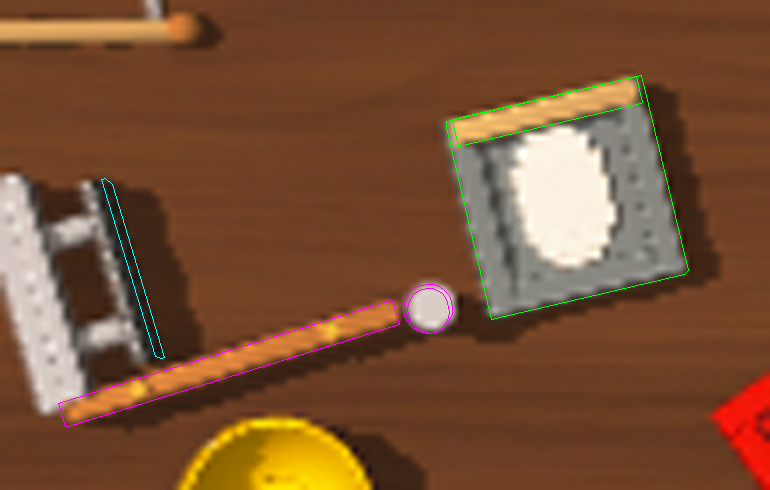

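View pics/ov_s2.png

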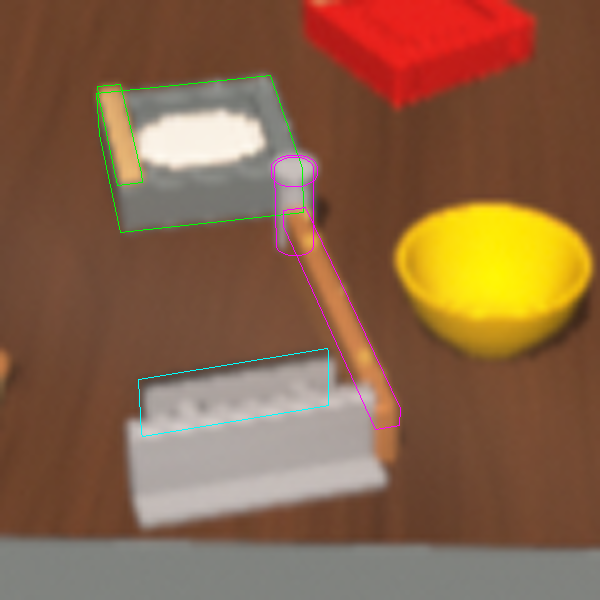

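View pics/masks.png

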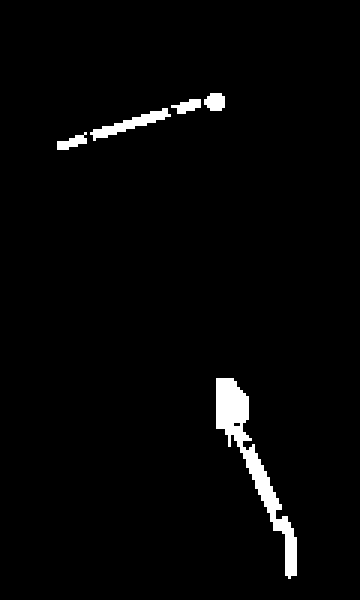

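```bash
cat >> h.py <<'E'
Q=np.array([.5082,-.0387,.285])
def ori(al):
    x=np.array([np.cos(al),np.sin(al),0]); z=np.array([0,0,-1.]); return R.from_matrix(np.c_[x,np.cross(z,x),z]).as_rotvec()
E
python3 - <<'E'
from h import *
F=np.array([.5640,-.1062,.220])
print("post in frame",w2f(F,Q).round(4), "frame in post",w2f(Q,F).round(4))
for off in (-np.pi/2,np.pi/2,0,np.pi):
    for ps in (F[2]+np.pi/2, .285+3*np.pi/4,.285+np.pi):
        p=np.r_[f2w(Q,[.06,0]),.2]
        j=robot.inverse_kinematics(p,ori(ps+off)); print(round(off,2),round(ps,2),None if j is None else np.round(j,2))
E
```

```text
post in frame [-0.0397  0.0781] frame in post [ 0.0346 -0.0805]
-1.57 1.79 [-0.13  0.16  1.99 -0.    1.   -0.35]
-1.57 2.64 [-0.13  0.16  1.99 -0.    1.   -1.2 ]
-1.57 3.43 [-0.13  0.16  1.99 -0.    1.   -1.99]
1.57 1.79 [-0.13  0.16  1.99 -0.    1.    2.79]
1.57 2.64 [-0.13  0.16  1.99 -0.    1.    1.94]
1.57 3.43 [-0.13  0.16  1.99 -0.    1.    1.15]
0 1.79 [-0.13  0.16  1.99 -0.    1.   -1.92]
0 2.64 [-0.13  0.16  1.99 -0.    1.   -2.77]
0 3.43 [-0.13  0.16  1.99 -0.    1.    2.72]
3.14 1.79 [-0.13  0.16  1.99 -0.    1.    1.22]
3.14 2.64 [-0.13  0.16  1.99 -0.    1.    0.37]
3.14 3.43 [-0.13  0.16  1.99 -0.    1.   -0.42]
```

```bash
cat >> h.py <<'E'
Z=0.200
def tcp(p2,z=Z): return np.r_[p2,z]
def fr(): return robot.observe()["contact_force"]
E
python3 - <<'E'
from h import *
F=np.array([.5640,-.1062,.220])
robot.clamp()
al=F[2]  # psi-90
st=f2w(F,[.003,-.075])
robot.goto(tcp(st,.30),ori(al)); robot.servo_line(tcp(st),velocity=.12)
print(robot.observe()["t"],robot.observe()["position"],tcp(st))
f0=fr(); print("f0",f0.round(2))
d=np.array([-np.sin(.285+.1),np.cos(.285+.1)])
for s in (.012,.020,.026,.031):
    h=robot.servo_line(tcp(st+d*s),velocity=.03,force_limit=8); print(s,h,(fr()-f0).round(2))
    if h:break
p,_=robot.snapshot("top"); cv2.imwrite("pics/t3.png",cv2.resize(p[150:250,260:400,::-1],None,fx=5,fy=5,interpolation=2))
p,_=robot.snapshot("side"); cv2.imwrite("pics/s3.png",cv2.resize(p[130:270,260:400,::-1],None,fx=4,fy=4,interpolation=2))
print(robot.observe()["t"],robot.observe()["position"])
E
```

```text
5.6833 [ 0.58378583 -0.17896947  0.20094902] [ 0.58329491 -0.17873762  0.2       ]
f0 [-0.13 -0.03 -0.02]
0.012 False [ 0.9  -0.16  0.39]
0.02 False [ 0.3  -0.66 -0.46]
0.026 False [0.43 0.39 0.38]
0.031 False [-0.12 -0.04 -0.49]
7.4167 [ 0.57150683 -0.14978443  0.19984516]
```

View pics/t3.png

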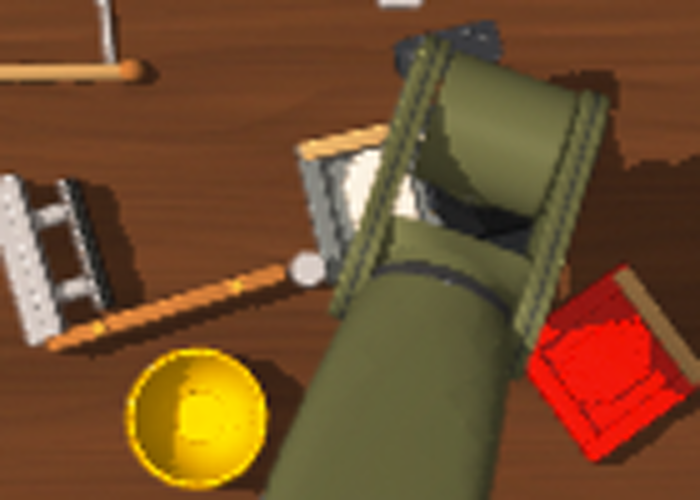

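View pics/s3.png

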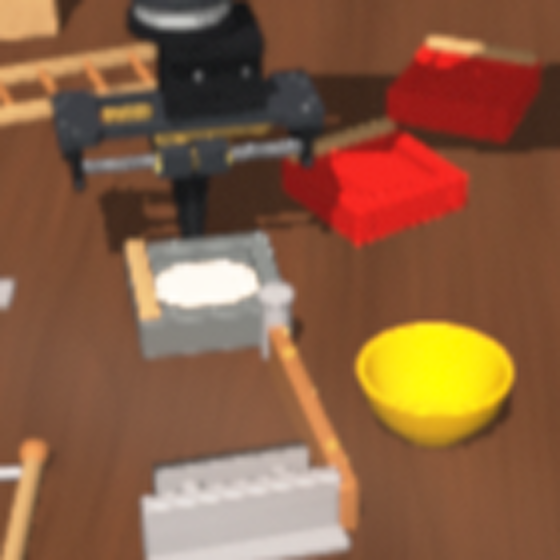

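```bash
cat >> h.py <<'E'
def post_w(c):  # ignore pixels around post/fence
    w=np.ones((400,640)); 
    for P in POST+FENCE:
        u=proj(place(P,Q),c); m=np.zeros((400,640),np.uint8); cv2.fillConvexPoly(m,cv2.convexHull(u.astype(np.int32)),1); w[cv2.dilate(m,np.ones((5,5)))>0]=0
    return w
def see(p0,cam="side",save=None,near=None):
    p,_=robot.snapshot(cam); c=robot.calibration(cam); near=proj(np.array([[p0[0],p0[1],.028]]),c)[0] 
    m=grey_sil(cam,near)
    if m is None: print("not seen"); return None
    F,e=fit([(FRAME,c,m*1.,post_w(c))],p0)
    if save: overlay(p,[(FRAME,F,(0,255,0)),(POST+FENCE,Q,(255,0,255))],c,save,(250,150,400,270),5)
    print(cam,"frame",F.round(4),"in post",w2f(Q,F).round(4),round(F[2]-Q[2],3),"post in frame",w2f(F,Q).round(4),"err",round(e,1)); return F
E
python3 - <<'E'
from h import *
F=see(np.array([.556,-.087,.22]),save="pics/s4.png"); print("tool in frame",w2f(F,robot.observe()["position"]).round(4))
E
```

```text
side frame [ 0.5577 -0.0949  0.2421] in post [ 0.0317 -0.0678] -0.043 post in frame [-0.0346  0.0664] err 4.1
tool in frame [ 0.0002 -0.0567]
```

View pics/s4.png

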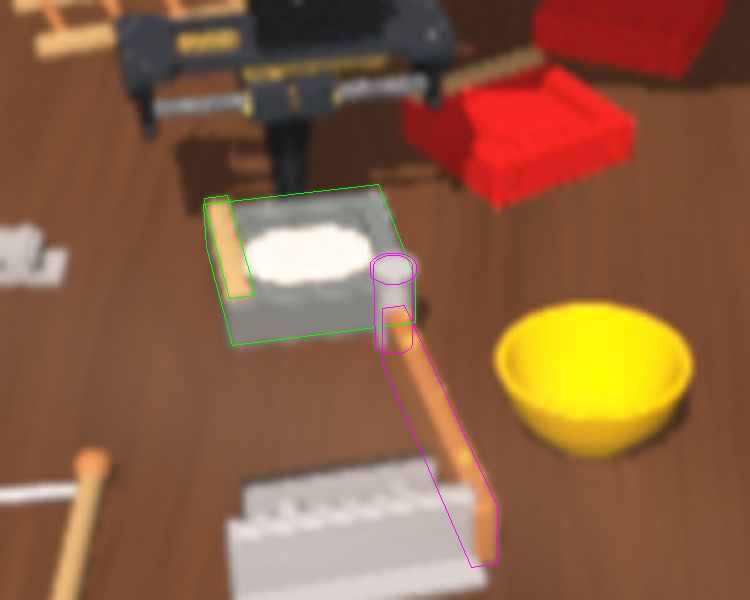

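```bash
python3 - <<'E'
from h import *
p=robot.observe()["position"][:2]; d=np.array([-np.sin(.385),np.cos(.385)])
for s in (.003,.006):
    h=robot.servo_line(tcp(p+d*s),velocity=.02,force_limit=8); print(s,h,fr().round(2))
F=see(np.array([.556,-.087,.24]),save="pics/s5.png"); print("tool in frame",w2f(F,robot.observe()["position"]).round(4),robot.observe()["t"])
E
```

```text
0.003 True [ 0.84 -1.54  0.53]
0.006 True [ 0.88 -1.37  0.42]
side frame [ 0.5582 -0.0915  0.2298] in post [ 0.0331 -0.0647] -0.055 post in frame [-0.0367  0.0628] err 3.0
tool in frame [-0.0006 -0.0572] 8.0417
```

View pics/s5.png

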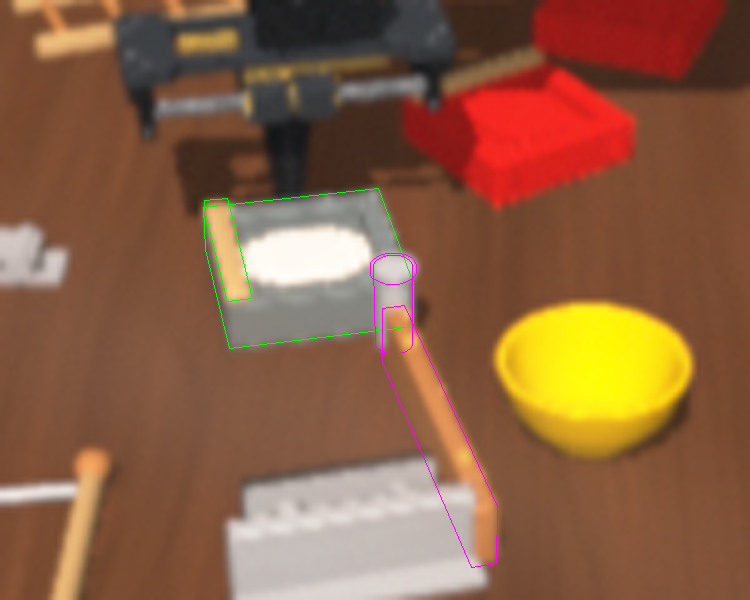

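The frame now touches the post: the 8 N change tripped the limit, and tool and post stand 120 mm apart across the 100 mm frame. Next I shift to the bar end and turn the frame round the post.

```bash
cat > rot.py <<'E'
from h import *
F0=np.array([0,0,.232]); s0=-.0365; XP=.033
def frame(dl):
    th=F0[2]+dl; c,s=np.cos(th),np.sin(th); q=np.array([s0+.010*dl,.060])
    return np.array([Q[0]-(c*q[0]-s*q[1]),Q[1]-(s*q[0]+c*q[1]),th])
TOT=np.pi/2+Q[2]-F0[2]
E
python3 - <<'E'
from rot import *
o=robot.observe(); p=o["position"]; F=frame(0); print(F.round(4),"tool in F",w2f(F,p).round(4))
robot.servo_line(tcp(f2w(F,[w2f(F,p)[0],-.068])),velocity=.06)
robot.servo_line(tcp(f2w(F,[XP,-.068])),velocity=.08,frame=ori(F[2])); f0=fr(); print("f0",f0.round(2))
h=robot.servo_line(tcp(f2w(F,[XP,-.060])),velocity=.03,force_limit=8); print(h)
dl=0;N=14; last=TOT-np.radians(45)
for dl in np.linspace(0,last,8)[1:]:
    G=frame(dl); h=robot.servo_line(tcp(f2w(G,[XP,-.060])),velocity=.06,frame=ori(G[2]),force_limit=8)
    print(round(dl,2),h,(fr()-f0).round(2))
    if h: break
see(frame(dl),save="pics/s6.png"); print(robot.observe()["t"],frame(dl).round(4),w2f(Q,frame(dl)))
E
```

```text
[ 0.5575 -0.0887  0.232 ] tool in F [-0.0007 -0.06  ]
f0 [-0.64  0.24 -0.62]
False
0.12 False [1.15 0.03 1.3 ]
0.24 False [0.07 0.72 0.59]
0.36 False [-0.28 -1.18  0.75]
0.48 False [ 0.25 -1.1   0.36]
0.6 False [ 0.78 -0.37  0.04]
0.72 False [ 0.84 -0.44  1.54]
0.84 False [ 0.34 -0.33  0.83]
side frame [ 0.5628 -0.0657  1.0919] in post [ 0.0448 -0.0413] 0.807 post in frame [-0.0012  0.0609] err 4.0
12.25 [ 0.5743 -0.0428  1.0704] [ 0.06230743 -0.02254538]
```

View pics/s6.png

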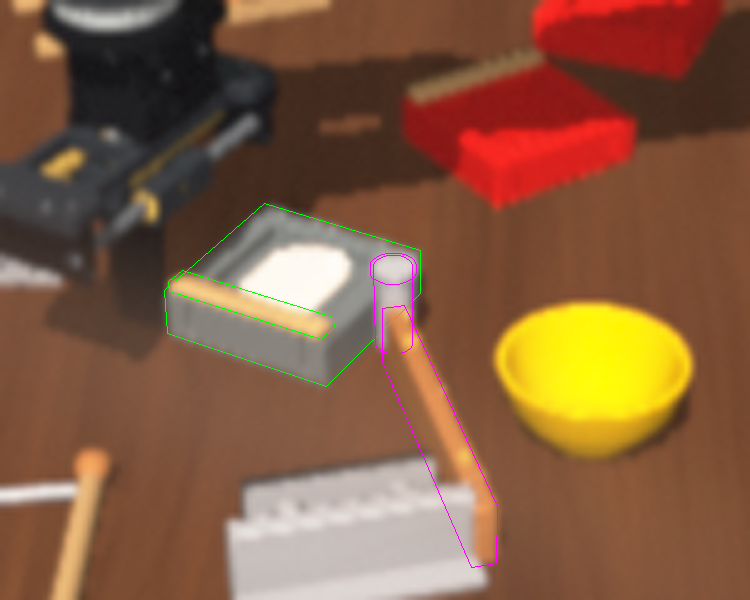

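The frame turned about 48° but slipped along the post, which now sits near mid-side (frame x about -3 mm). I'll back off and slide the frame along the post by its -x side to regain leverage.

```bash
python3 - <<'E'
from h import *
F=np.array([.5628,-.0630,1.09]); p=robot.observe()["position"]
print("post in F",w2f(F,Q).round(4),"tool in F",w2f(F,p).round(4))
a=w2f(F,p)
robot.servo_line(tcp(f2w(F,[a[0],a[1]-.015])),velocity=.1)
robot.servo_line(tcp(f2w(F,[a[0],a[1]-.015]),.265),velocity=.2)
robot.goto(tcp(f2w(F,[-.072,-.003]),.265),ori(F[2]-np.pi/2))
robot.servo_line(tcp(f2w(F,[-.072,-.003])),velocity=.12); f0=fr()
for x in (-.058,-.050,-.042,-.034):
    h=robot.servo_line(tcp(f2w(F,[x,-.003])),velocity=.04,force_limit=8); print(x,h,(fr()-f0).round(2))
    if h:break
G=np.array([*f2w(F,[.024,-.003]),1.09])
G=see(G,save="pics/s7.png"); print(robot.observe()["t"],"tool",w2f(G,robot.observe()["position"]))
E
```

```text
post in F [-0.0037  0.0596] tool in F [ 0.0547 -0.0616]
-0.058 False [ 0.42  0.04 -1.03]
-0.05 False [-0.7  -0.26 -0.07]
-0.042 False [ 0.1  -0.81 -1.15]
-0.034 False [ 0.64  1.2  -1.21]
side frame [ 0.5749 -0.041   1.1197] in post [ 0.0634 -0.021 ] 0.835 post in frame [-0.027   0.0611] err 6.8
16.6083 tool [-0.05903074 -0.00068801]
```

View pics/s7.png

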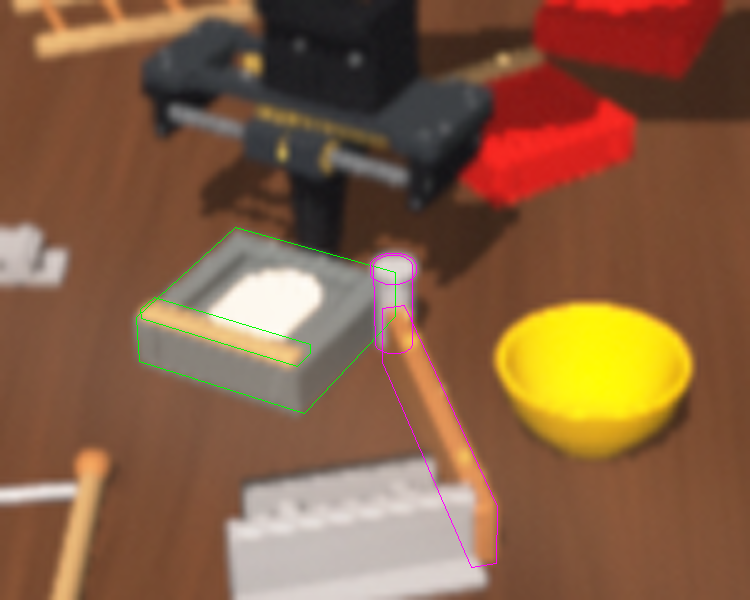

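```bash
cat > rot2.py <<'E'
from h import *
TH0=1.115; S0=-.028; K=.036; XP=.032
def frame(dl):
    th=TH0+dl; c,s=np.cos(th),np.sin(th); q=np.array([S0+K*dl,.060])
    return np.array([Q[0]-(c*q[0]-s*q[1]),Q[1]-(s*q[0]+c*q[1]),th])
TOT=np.pi/2+Q[2]-TH0
E
python3 - <<'E'
from rot2 import *
F=frame(0); p=robot.observe()["position"]; a=w2f(F,p); print(F.round(4),"tool",a.round(4))
q=f2w(F,[a[0]-.012,a[1]]); robot.servo_line(tcp(q),velocity=.1); robot.servo_line(tcp(q,.265),velocity=.2)
robot.goto(tcp(f2w(F,[XP,-.075]),.265),ori(F[2])); robot.servo_line(tcp(f2w(F,[XP,-.075])),velocity=.12); f0=fr()
h=robot.servo_line(tcp(f2w(F,[XP,-.060])),velocity=.05,force_limit=8); print(h)
for dl in np.linspace(0,TOT-.10,7)[1:]:
    G=frame(dl); h=robot.servo_line(tcp(f2w(G,[XP,-.060])),velocity=.06,frame=ori(G[2]),force_limit=8)
    print(round(dl,2),h,(fr()-f0).round(2))
    if h: break
H=see(frame(dl),save="pics/s8.png"); print(robot.observe()["t"],G.round(4),w2f(Q,G),"tool",w2f(H,robot.observe()["position"]))
E
```

```text
[ 0.5744 -0.04    1.115 ] tool [-0.0597 -0.0019]
False
0.11 False [1.05 0.24 0.25]
0.21 False [1.24 0.38 0.58]
0.32 False [ 4.    0.72 -2.24]
0.43 False [ 6.31  1.8  -2.13]
0.53 False [ 7.05  4.34 -2.56]
0.64 False [ 7.94  5.27 -2.2 ]
side frame [ 0.5454 -0.0217  1.5151] in post [0.0405 0.0059] 1.23 post in frame [-0.0191  0.0362] err 62.8
21.8417 [ 0.5663 -0.0228  1.7558] [ 0.06019256 -0.00108331] tool [ 0.046048  -0.0732437]
```

View pics/s8.png

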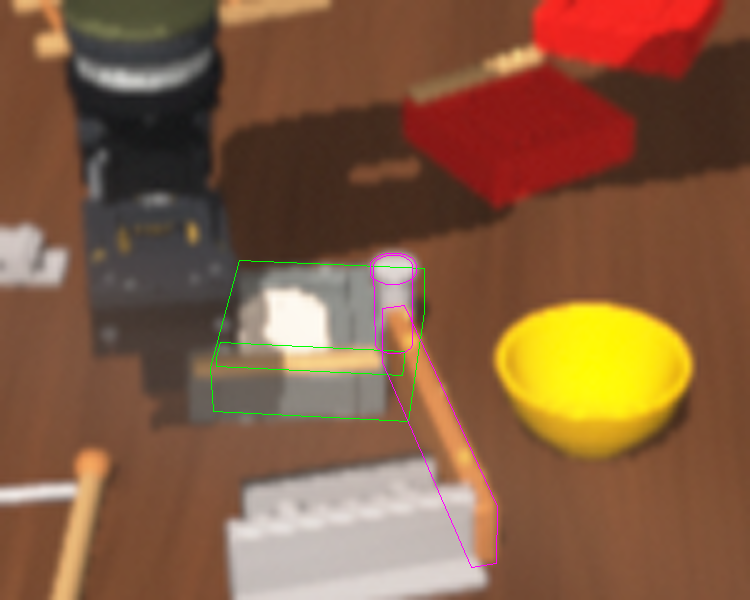

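```bash
python3 - <<'E'
from rot2 import *
p,_=robot.snapshot("top"); cv2.imwrite("pics/t9.png",cv2.resize(p[150:230,260:360,::-1],None,fx=7,fy=7,interpolation=2))
p,_=robot.snapshot("side"); cv2.imwrite("pics/s9.png",cv2.resize(p[190:280,270:360,::-1],None,fx=6.5,fy=6.5,interpolation=2))
o=robot.observe(); print(o["contact_force"],o["wrist_torque"],w2f(Q,o["position"]))
E
```

```text
[ 8.91542653  7.00033406 -2.24054607] [ 1.13652844 -1.72054501 -0.11893685] [0.12491934 0.02472302]
```

View pics/t9.png

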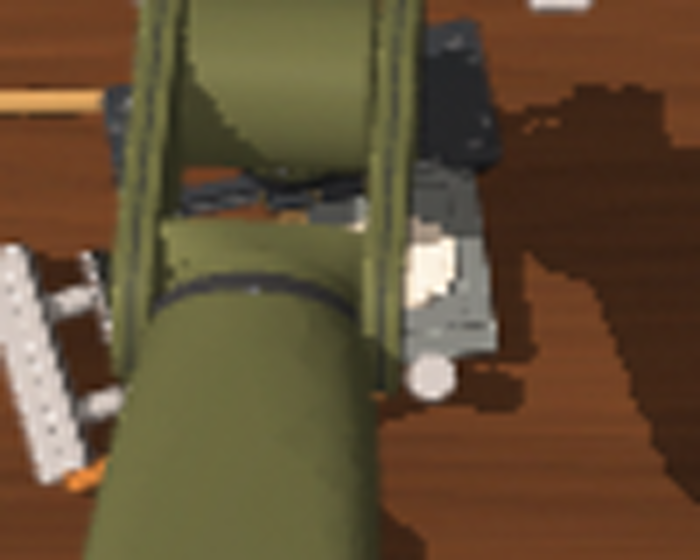

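View pics/s9.png

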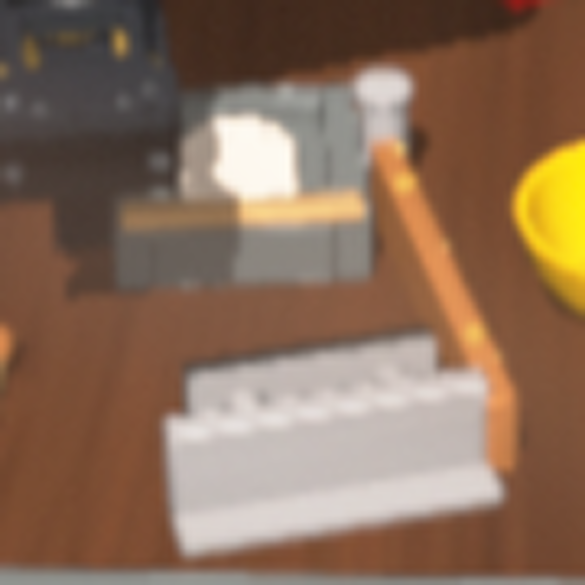

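```bash
python3 - <<'E'
from rot2 import *
o=robot.observe(); a=w2f(Q,o["position"]); print(o["t"])
robot.servo_line(tcp(f2w(Q,[a[0]+.010,a[1]])),velocity=.06)
robot.servo_line(tcp(f2w(Q,[a[0]+.022,a[1]+.03])),velocity=.1,frame=ori(Q[2]+np.pi/2-.1))
G=np.array([*f2w(Q,[.065,.015]),Q[2]+1.4])
see(G,save="pics/s10.png"); print(robot.observe()["t"],fr())
E
```

```text
21.9417
side frame [ 0.5566 -0.0201  1.6563] in post [0.0517 0.0042] 1.371 post in frame [-0.0144  0.0499] err 14.9
22.8667 [-0.02044913  0.3558154  -0.88068209]
```

View pics/s10.png

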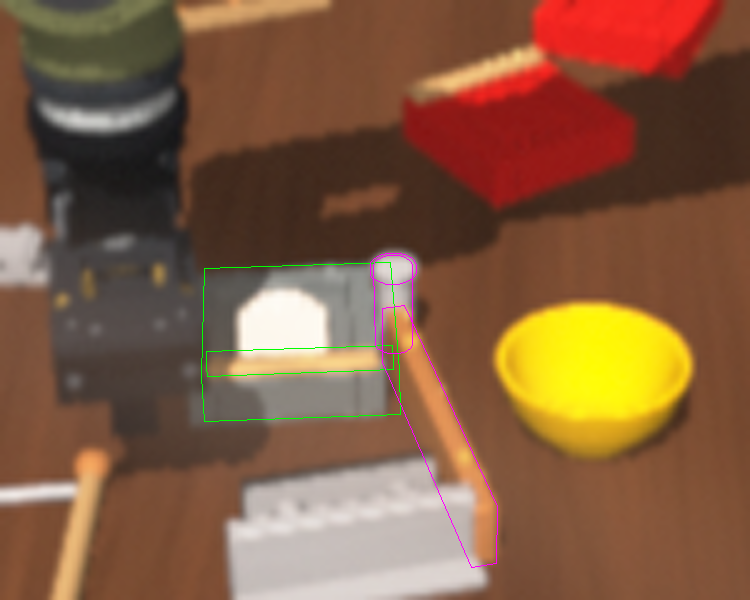

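```bash
cat > rot3.py <<'E'
from h import *
S0=-.016; XP=.034
def frame(rel,K=0.):
    th=Q[2]+rel; c,s=np.cos(th),np.sin(th); q=np.array([S0+K*(rel-1.40),.060])
    return np.array([Q[0]-(c*q[0]-s*q[1]),Q[1]-(s*q[0]+c*q[1]),th])
E
python3 - <<'E'
from rot3 import *
F=frame(1.38); print("tool in F",w2f(F,robot.observe()["position"]).round(4))
robot.servo_line(tcp(f2w(F,[XP,-.075])),velocity=.08,frame=ori(F[2])); f0=fr()
h=robot.servo_line(tcp(f2w(F,[XP,-.061])),velocity=.04,force_limit=7); print(h,(fr()-f0).round(2))
for rel in (1.42,1.46,1.50,1.54,1.57,1.59,1.61):
    G=frame(rel); al=Q[2]+min(rel,np.pi/2); h=robot.servo_line(tcp(f2w(G,[XP,-.060])),velocity=.03,frame=ori(al),force_limit=7)
    print(rel,h,w2f(np.array([0,0,Q[2]]),fr()-f0).round(2),w2f(Q,robot.observe()["position"]).round(4))
    if h: break
p,_=robot.snapshot("top"); cv2.imwrite("pics/t11.png",cv2.resize(p[150:230,260:360,::-1],None,fx=7,fy=7,interpolation=2))
p,_=robot.snapshot("side"); cv2.imwrite("pics/s11.png",cv2.resize(p[190:280,270:360,::-1],None,fx=6.5,fy=6.5,interpolation=2))
print(robot.observe()["t"])
E
```

```text
tool in F [ 0.0657 -0.0738]
False [1.13 0.56 0.65]
1.42 False [0.82 0.37] [0.1263 0.0316]
1.46 False [0.85 0.21] [0.1249 0.0366]
1.5 False [1.28 0.92] [0.1232 0.0415]
1.54 False [1.18 1.77] [0.1214 0.0464]
1.57 False [3.64 0.15] [0.1203 0.0499]
1.59 False [ 6.68 -0.78] [0.12   0.0521]
1.61 False [ 9.1  -0.21] [0.1196 0.0544]
26.1083
```

View pics/s11.png

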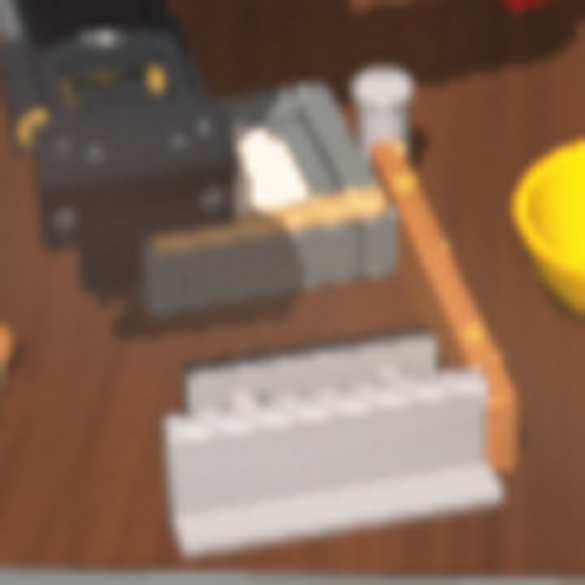

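View pics/t11.png

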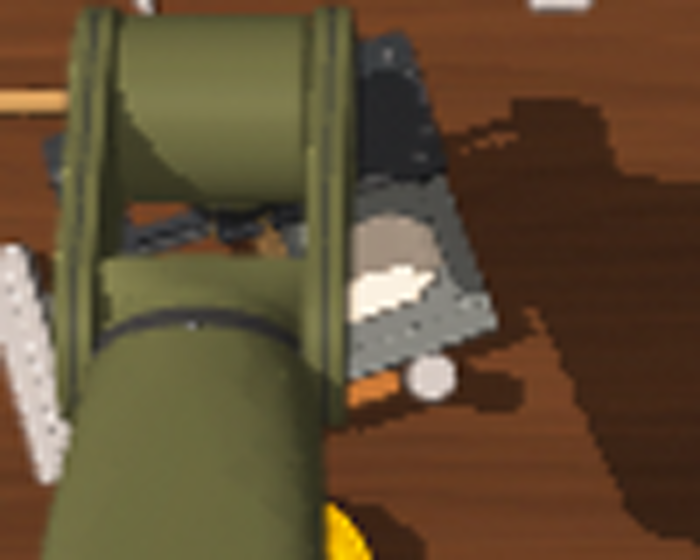

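The frame lies flat along the fence, with the bar towards the plate and the reaction square to the fence. Next I go round to its trailing side and slide it along the fence.

```bash
python3 - <<'E'
from h import *
o=robot.observe(); a=w2f(Q,o["position"])
robot.servo_line(tcp(f2w(Q,[a[0]+.012,a[1]])),velocity=.03)
robot.servo_line(tcp(f2w(Q,[a[0]+.012,a[1]]),.265),velocity=.2)
robot.goto(tcp(f2w(Q,[.062,-.065]),.265),ori(Q[2])); 
G=np.array([*f2w(Q,[.06,.018]),Q[2]+np.pi/2])
H=see(G,save="pics/s12.png")
robot.servo_line(tcp(f2w(Q,[.062,-.065])),velocity=.12)
print(robot.observe()["t"],fr())
E
```

```text
side frame [ 0.5621 -0.0122  1.8948] in post [0.0592 0.0103] 1.61 post in frame [-0.0079  0.0595] err 9.4
29.2 [ 0.37083492 -0.81326261  0.54858181]
```

View pics/s12.png

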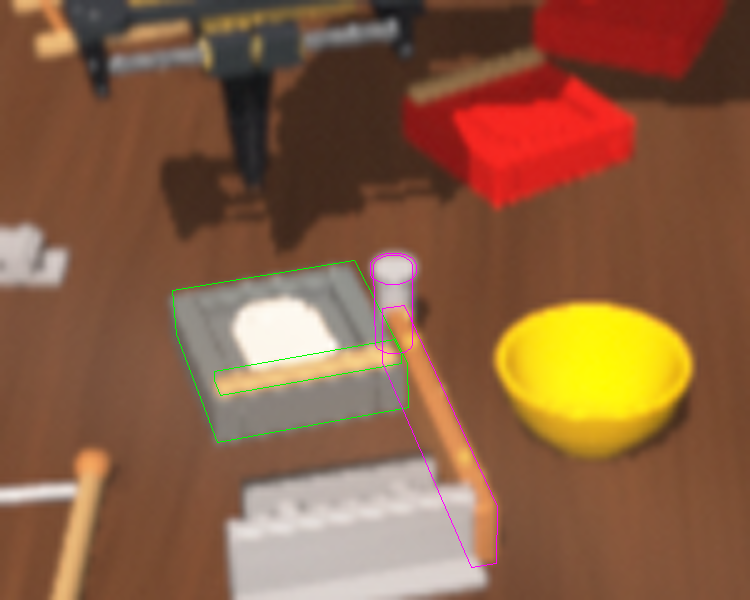

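```bash
cat >> h.py <<'E'
def favg(n=4):
    f=[]
    for _ in range(n): robot.hold(.03); f.append(fr())
    return w2f(np.array([0,0,Q[2]]),np.mean(f,0))
E
python3 - <<'E'
from h import *
f0=favg()
print("f0",f0)
for y,v in ((-.045,.05),(-.02,.05),(.0,.05),(.010,.04)):
    h=robot.servo_line(tcp(f2w(Q,[.0615-.0015*(y+.05)/.06,y])),velocity=v,force_limit=8); print(y,h,(favg(2)-f0).round(2))
    if h: break
G=np.array([*f2w(Q,[.06,.070]),Q[2]+np.pi/2])
H=see(G,save="pics/s13.png")
print(robot.observe()["t"],w2f(Q,robot.observe()["position"]),"tool in frame",w2f(H,robot.observe()["position"]))
np.save("f0.npy",f0)
E
```

```text
f0 [0.23183536 0.0268789 ]
-0.045 False [-0.15  0.15]
-0.02 False [-0.63 -0.13]
0.0 False [-0.33 -0.6 ]
0.01 False [0.06 0.36]
side frame [0.5516 0.0307 1.8184] in post [0.0612 0.0544] 1.533 post in frame [-0.0567  0.0591] err 149.3
31.85 [0.059975   0.01008929] tool in frame [-0.04435109 -0.00044169]
```

View pics/s13.png

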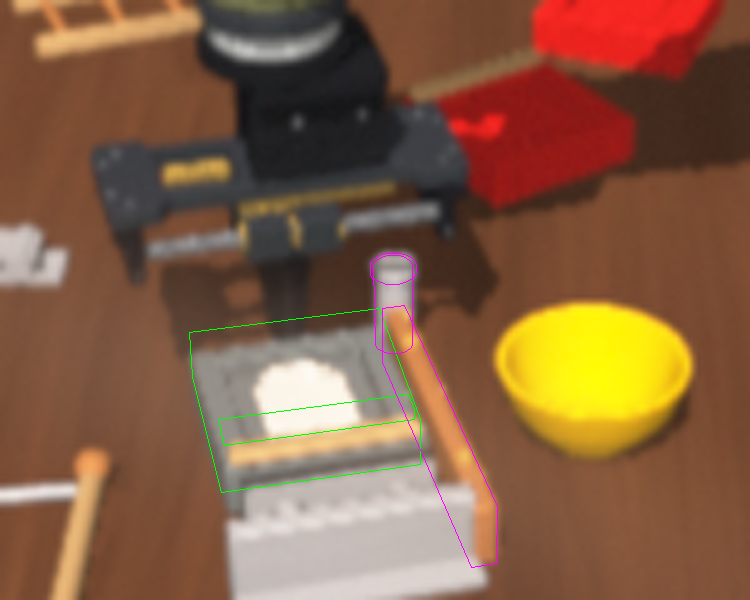

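```bash
python3 - <<'E'
from h import *
f0=np.load("f0.npy"); y=.010; log=[]
while y<.040:
    y+=.0015 if not log or log[-1]>-2 else .0006
    h=robot.servo_line(tcp(f2w(Q,[.060,y])),velocity=.008,force_limit=9); d=favg(2)-f0; log.append(d[1])
    print(round(y,4),h,d.round(2),w2f(Q,robot.observe()["position"])[1].round(4),round(robot.observe()["t"],1))
    if h or d[1]<-6: break
E
```

```text
0.0115 False [ 0.2 -1.4] 0.0114 32.2
0.013 False [-0.49 -1.21] 0.013 32.6
0.0145 False [-0.16 -0.64] 0.0146 33.0
0.016 False [ 0.16 -1.  ] 0.0161 33.5
0.0175 False [-0.64 -0.44] 0.0176 33.9
0.019 False [ 0.17 -1.7 ] 0.0191 34.2
0.0205 False [ 0.2 -0.4] 0.0206 34.6
0.022 False [ 0.22 -1.5 ] 0.0221 35.0
0.0235 False [-0.32 -0.32] 0.0236 35.5
0.025 False [-1.   -0.67] 0.0251 35.9
0.0265 False [ 1.19 -3.83] 0.0263 36.2
0.0271 False [ 0.84 -4.69] 0.0268 36.6
0.0277 False [ 1.06 -5.41] 0.0273 36.9
0.0283 False [ 1.45 -6.47] 0.0277 37.2
```

```bash
python3 - <<'E'
from h import *
f0=np.load("f0.npy"); y=.0283
while y<.034:
    y+=.0005
    h=robot.servo_line(tcp(f2w(Q,[.060,y])),velocity=.006,force_limit=8); d=favg(5)-f0
    print(round(y,4),h,d.round(2),w2f(Q,robot.observe()["position"])[1].round(4),round(robot.observe()["t"],1))
    if h or d[1]<-8.6: break
for _ in range(5): print((favg(6)-f0).round(2))
print(robot.observe()["t"],w2f(Q,robot.observe()["position"]))
E
```

```text
0.0288 False [ 1.1  -7.04] 0.0281 37.6
0.0293 False [ 0.71 -7.74] 0.0284 38.0
0.0298 False [ 0.85 -8.6 ] 0.0288 38.5
[ 0.77 -8.81]
[ 0.55 -9.01]
[ 1.03 -8.61]
[ 1.06 -8.56]
[ 0.72 -8.86]
39.45 [0.0601964 0.0287704]
```

```bash
python3 - <<'E'
from h import *
f0=np.load("f0.npy"); y=.0298
while y>.0205:
    y-=.0006
    robot.servo_line(tcp(f2w(Q,[.060,y])),velocity=.002); d=favg(1)-f0
    print(round(y,4),d.round(2),w2f(Q,robot.observe()["position"])[1].round(4),round(robot.observe()["t"],1))
    if d[1]>-.5 and y<.0256: break
y-=.002;robot.servo_line(tcp(f2w(Q,[.060,y])),velocity=.004)
robot.servo_line(tcp(f2w(Q,[.060,-.005])),velocity=.05)
robot.servo_line(tcp(f2w(Q,[.060,-.005]),.27),velocity=.2)
robot.goto(tcp(f2w(Q,[.10,-.22]),.33),ori(Q[2]))
p,_=robot.snapshot("top"); cv2.imwrite("pics/t14.png",cv2.resize(p[150:250,240:360,::-1],None,fx=6,fy=6,interpolation=2))
p,_=robot.snapshot("side"); cv2.imwrite("pics/s14.png",cv2.resize(p[180:290,270:370,::-1],None,fx=5.4,fy=5.4,interpolation=2))
c=robot.calibration("top"); 
m=grey_sil("top",proj(np.array([[*f2w(Q,[.06,.085]),.028]]),c)[0])
if m is not None:
    F,e=fit([(FRAME,c,m*1.,None)],np.array([*f2w(Q,[.06,.085]),Q[2]+np.pi/2])); print("top fit in post",w2f(Q,F).round(4),F[2]-Q[2],e)
print(robot.observe()["t"])
E
```

```text
0.0292 [ 1.63 -7.87] 0.0284 39.8
0.0286 [ 0.98 -7.38] 0.028 40.2
0.028 [ 1.39 -6.72] 0.0276 40.6
0.0274 [ 1.87 -4.2 ] 0.0272 41.0
0.0268 [ 2.75 -3.79] 0.0268 41.4
0.0262 [ 0.78 -2.37] 0.0264 41.8
0.0256 [-0.37 -0.35] 0.0258 42.1
0.025 [-0.81 -0.14] 0.025 42.5
top fit in post [0.0649 0.0875] 1.5723286564341306 1.9350216388702393
45.4333
```

View pics/t14.png

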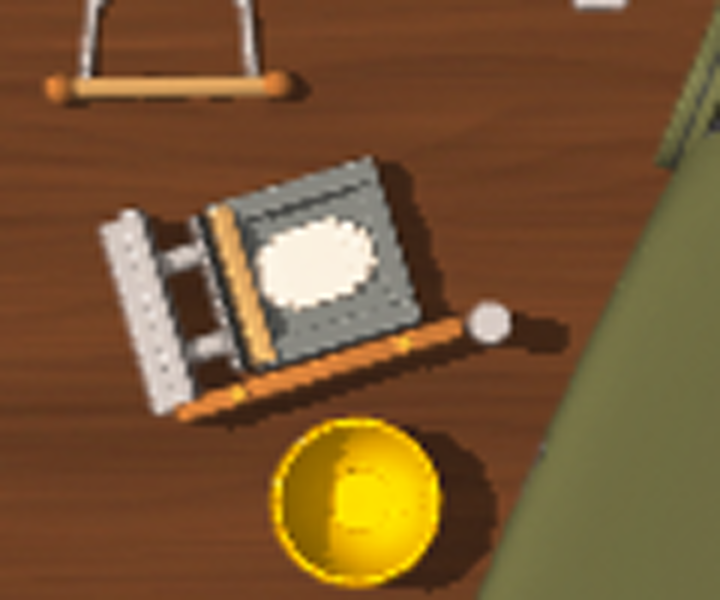

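View pics/s14.png

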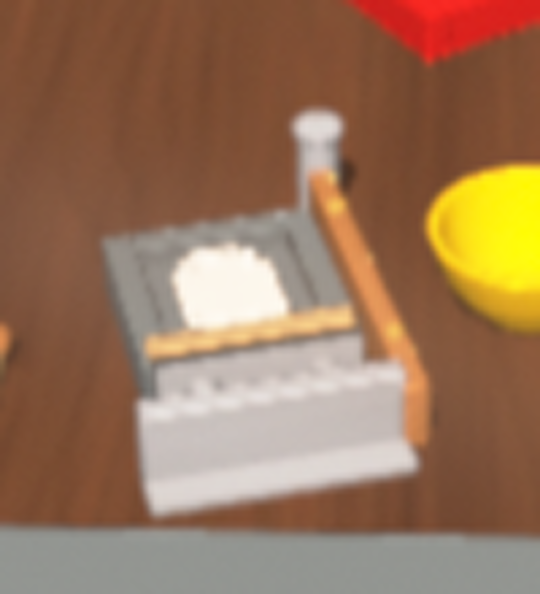

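```bash
python3 - <<'E'
from h import *
p,_=robot.snapshot("top"); c=robot.calibration("top"); s,_=robot.snapshot("side"); cs=robot.calibration("side")
for k in range(2):
    m=grey_sil("top",proj(np.array([[*f2w(Q,[.06,.085]),.028]]),c)[0])
    F,e=fit([(FRAME,c,m*1.,None)],np.array([*f2w(Q,[.06,.085]),Q[2]+np.pi/2])); print(w2f(Q,F).round(4),F[2]-Q[2])
I=np.array([*f2w(Q,[.06,.0865]),Q[2]+np.pi/2])
for n,P in(("fit",F),("ideal",I)):
    M=[(FRAME,P,(0,255,0)),(POST+FENCE,Q,(255,0,255))]
    overlay(p,M,c,f"pics/o_t_{n}.png",(265,165,330,225),9); overlay(s,M,cs,f"pics/o_s_{n}.png",(285,205,355,275),8)
a=[cv2.imread(f"pics/o_t_{n}.png") for n in("fit","ideal")]; cv2.imwrite("pics/o_t.png",cv2.resize(np.hstack(a),(800,369)))
a=[cv2.imread(f"pics/o_s_{n}.png") for n in("fit","ideal")]; cv2.imwrite("pics/o_s.png",cv2.resize(np.hstack(a),(800,400)))
cv2.imwrite("pics/raw_t.png",cv2.resize(p[170:225,265:330,::-1],None,fx=12,fy=10,interpolation=0))
E
```

```text
[0.0647 0.0873] 1.5659812096774592
[0.0647 0.0873] 1.5659812096774592
```

View pics/o_t.png

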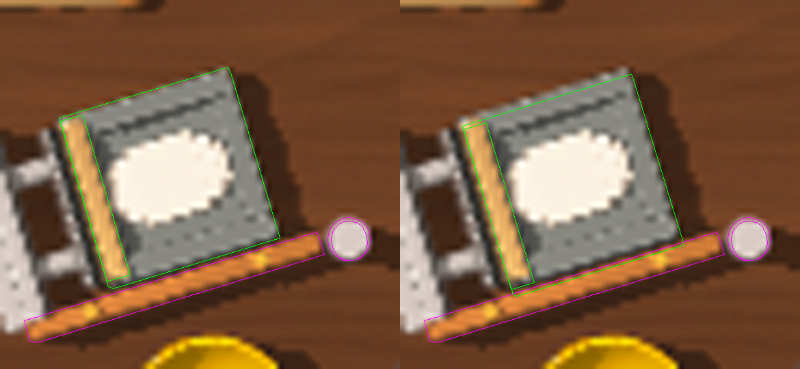

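View pics/o_s.png

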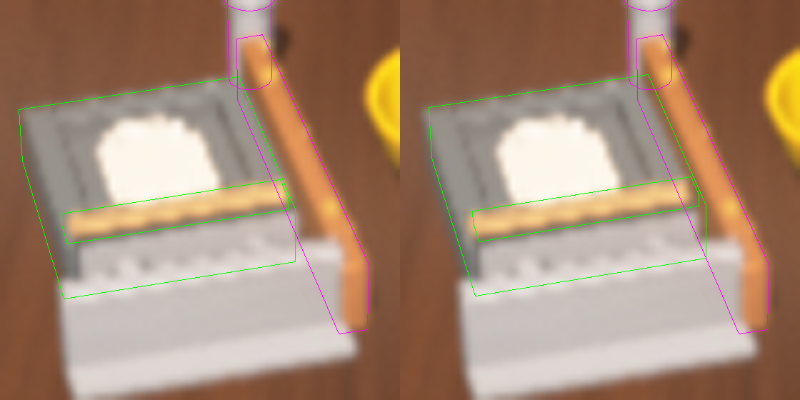

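View pics/raw_t.png

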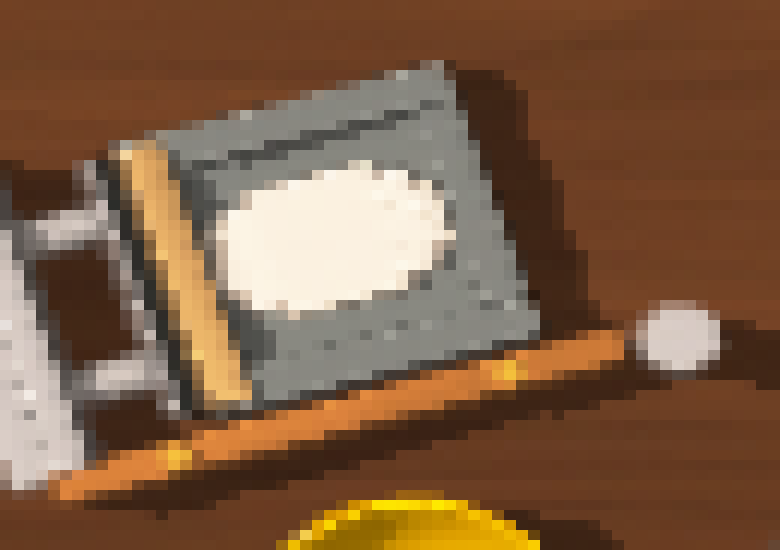

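```bash
python3 - <<'E'
from h import *
s,_=robot.snapshot("side"); cs=robot.calibration("side"); rs=robot.silhouettes("frame","side")
nr=proj(np.array([[*f2w(Q,[.06,.085]),.028]]),cs)[0]; m=[r["region"] for r in rs if np.hypot(*(r["position"]-nr))<30][0]
w=post_w(cs); 
u=proj(place(box(10,118,130,200,0,41),Q),cs); e=np.zeros((400,640),np.uint8); cv2.fillConvexPoly(e,cv2.convexHull(u.astype(np.int32)),1); w[cv2.dilate(e,np.ones((3,3)))>0]=0
# keep fence strip valid right of frame (frame occludes fence)
w2=np.ones((400,640)); w2[cv2.dilate(e,np.ones((3,3)))>0]=0
for W in(w,w2):
    F,er=fit([(FRAME,cs,m*1.,W)],np.array([*f2w(Q,[.062,.085]),Q[2]+np.pi/2])); print("side",w2f(Q,F).round(4),F[2]-Q[2]-np.pi/2,er)
F=np.array([.5621,-.0122,1.8948])
E
```

```text
side [0.0603 0.087 ] 0.05908700827186952 0.6946542299404095
side [0.063  0.0874] 0.014896264114638402 3.0367360083543695
```

```bash
python3 - <<'E'
from h import *
c=robot.calibration("top")
def ray(uv,c,z):
    s=(np.array(uv)-[c["cx"],c["cy"]])/[c["fx"],c["fy"]]; s=s/(1+c["k1"]*(s@s)); d=c["pose"][:3,:3]@np.r_[s,1]; o=c["pose"][:3,3]; return o+d*(z-o[2])/d[2]
for uv in ((291/6+240,85/6+150),(279/6+240,98/6+150),(160/6+240,98/6+150),(55/6+240,100/6+150)): print(w2f(Q,ray(uv,c,.009)).round(4))
E
```

```text
[0.1686 0.0701]
[0.1633 0.0791]
[0.1838 0.1462]
[0.2008 0.2057]
```

Both views agree the frame has crept about 3 mm off the fence; the side view reads +3.8 mm compared with when it was flush. I'll press it back gently onto the fence, then press it home on the plate again.

```bash
python3 - <<'E'
from h import *
al=Q[2]+np.pi/2; Y=.086
robot.goto(tcp(f2w(Q,[.134,Y]),.27),ori(al)); robot.servo_line(tcp(f2w(Q,[.134,Y])),velocity=.12)
o=robot.observe(); print(w2f(Q,o["position"]).round(4),round(o["t"],1)); f0=favg(4)
x=.127; robot.servo_line(tcp(f2w(Q,[x,Y])),velocity=.03,force_limit=6)
while x>.114:
    x-=.001; h=robot.servo_line(tcp(f2w(Q,[x,Y])),velocity=.012,force_limit=5); d=favg(2)-f0
    print(round(x,4),h,d.round(2),w2f(Q,robot.observe()["position"])[0].round(4))
    if h or d[0]>5: break
print(robot.observe()["t"])
E
```

```text
[0.1344 0.0857] 47.7
0.126 False [-0.15 -0.3 ] 0.126
0.125 False [-0.92 -0.08] 0.125
0.124 False [ 0.41 -0.87] 0.1241
0.123 False [ 1.73 -0.93] 0.1232
0.122 False [ 1.29 -1.42] 0.1221
0.121 False [ 1.61 -2.05] 0.1211
0.12 False [ 2.61 -1.51] 0.1202
0.119 False [ 5.84 -1.82] 0.1197
50.7083
```

```bash
python3 - <<'E'
from h import *
Y=.086
robot.servo_line(tcp(f2w(Q,[.122,Y])),velocity=.02); robot.servo_line(tcp(f2w(Q,[.134,Y])),velocity=.08); robot.servo_line(tcp(f2w(Q,[.134,Y]),.26),velocity=.25)
robot.goto(tcp(f2w(Q,[.061,.012]),.26),ori(Q[2])); robot.servo_line(tcp(f2w(Q,[.061,.012])),velocity=.15); f0=favg(4)
print(robot.observe()["t"],f0,w2f(Q,robot.observe()["position"]).round(4))
robot.servo_line(tcp(f2w(Q,[.061,.022])),velocity=.03,force_limit=6)
robot.servo_line(tcp(f2w(Q,[.0606,.027])),velocity=.01,force_limit=9)
y=.027
while y<.0312:
    d=favg(2)-f0; print(round(y,4),d.round(2),round(robot.observe()["t"],1))
    if d[1]<-8.3: break
    y+=.0012 if d[1]>-6.5 else .0005; 
    if robot.servo_line(tcp(f2w(Q,[.0602,y])),velocity=.006,force_limit=8): print("lim"); break
for _ in range(4): print((favg(5)-f0).round(2))
print("hold end",robot.observe()["t"]); np.save("yf.npy",np.r_[y,f0])
E
```

```text
53.6583 [-0.03842577 -0.13096685] [0.0618 0.0118]
0.027 [ 0.47 -4.67] 54.9
0.0282 [ 0.98 -5.9 ] 55.3
0.0294 [ 0.08 -7.99] 55.7
0.0299 [ 0.05 -9.26] 56.0
[ 0.58 -9.18]
[ 0.64 -9.13]
[ 0.55 -9.07]
[ 0.59 -8.9 ]
hold end 56.6833
```

```bash
python3 - <<'E'
from h import *
for y in (.0275,.0255,.024): robot.servo_line(tcp(f2w(Q,[.0602,y])),velocity=.002)
print(favg(2),robot.observe()["t"])
robot.servo_line(tcp(f2w(Q,[.0602,.021])),velocity=.006)
robot.servo_line(tcp(f2w(Q,[.0602,.008])),velocity=.05)
robot.servo_line(tcp(f2w(Q,[.0602,.008]),.27),velocity=.25)
robot.goto(tcp(f2w(Q,[.10,-.20]),.33),ori(Q[2]))
p,_=robot.snapshot("top"); c=robot.calibration("top")
m=grey_sil("top",proj(np.array([[*f2w(Q,[.06,.085]),.028]]),c)[0]); I=np.array([*f2w(Q,[.06,.0865]),Q[2]+np.pi/2])
if m is not None:
    F,e=fit([(FRAME,c,m*1.,None)],I); print("top",w2f(Q,F).round(4),F[2]-Q[2]-np.pi/2)
s,_=robot.snapshot("side"); cs=robot.calibration("side")
cv2.imwrite("pics/t15.png",cv2.resize(p[165:230,265:335,::-1],None,fx=9,fy=9,interpolation=2)); cv2.imwrite("pics/s15.png",cv2.resize(s[195:280,275:360,::-1],None,fx=6.5,fy=6.5,interpolation=2))
print(robot.observe()["t"])
E
```

```text
[ 0.54214681 -0.15840729] 59.1667
top [0.0606 0.0874] 0.009356942739363605
61.6917
```

View pics/t15.png

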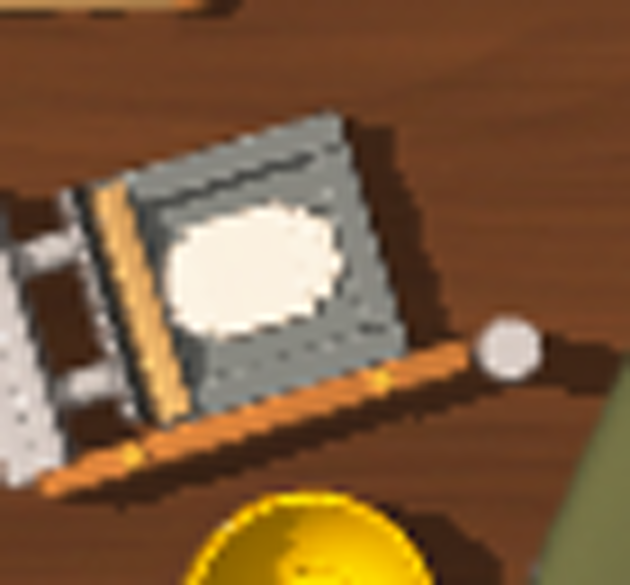

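View pics/s15.png

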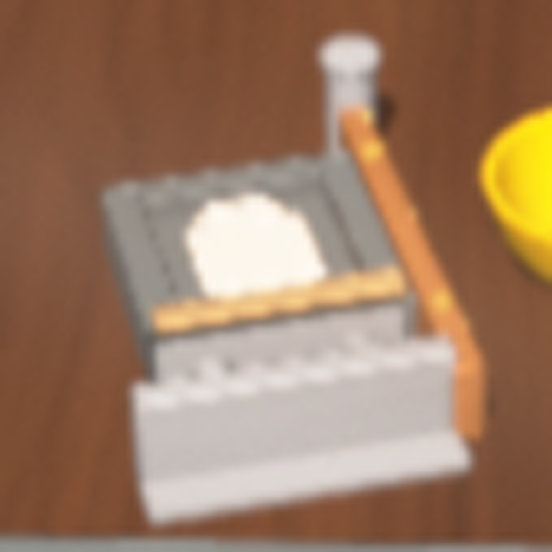

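The frame is now flush along the fence (centre x = 60.6 mm, angle within 0.01 rad) and against the plate, with the bar towards the plate. The robot is clear, so I hand it in.

```bash
python3 - <<'E'
from bench import robot
robot.job_done(); print(robot.observe()["t"])
E
```

```text
the job is handed in; nothing more can be done
the job is handed in; nothing more can be done
```

I parked the grey frame in the bracket, flush along the fence and against the end plate with its bar towards the plate, and handed the job in at about 61.7 s. The hand-in gives no verdict.

- **Turn:** I slid the frame to the post and turned it about 90° round the post. Midway it slipped along the post, so I shifted it back by its trailing side and re-placed the push twice.
- **Press:** The first press read about 8.8 N at the tool, about 8 N on the plate after table friction. After easing off, the pictures showed the frame had crept about 3–4 mm off the fence. I pushed it back with about 6 N, then pressed it home again at about 9 N at the tool (about 8 N on the plate) for over half a second. I then eased off at 2 mm/s.
- **Final checks:** The top-view fit puts the centre at x = 60.6 mm and y = 87.4 mm in the post's frame, with the angle within 0.01 rad. Both pictures show it flat on the fence and at the plate. The robot was clear, and everything else in the close views looks undisturbed.
- **Forces:** The highest steady push I read was about 11.5 N at the tool, during the turn. Forces were read only between moves, so brief peaks could have been missed.
- **Weak points:** Plate contact after easing off was judged from the pictures and the force fading gradually, not measured directly. The side-view fits were biased by about 3 mm and unreliable where the gripper or plate hid the frame.

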